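# Park a counterweighted hold-down arm open and load its nest

## Robot

A 6-joint arm with a two-finger parallel gripper is mounted at the origin on a cart in front of the work surface, level with it; the furniture and walls round the work are solid. World frame = base frame: x ahead of the robot, y to its left, z up, the work surface at z = 0. Lengths are in m, angles in rad, forces in N, time in s.
With the tool pointing down it reaches from about 0.35 to 0.8 m from the base axis. Payload 7.3 kg.
Tool frame: the origin (TCP) lies at the very end of the fingers, on their centre line; the grasp point (between the pads) lies 19 mm behind it; z points along the fingers, y is the line along which they close (so a half turn about z gives the same grasp; the last joint's range is limited). The gripper opens to 85 mm and grips with 20 to 120 N. Pads are 22 mm wide; open, the fingers measure 114 mm over their backs; the gripper's body (76 mm by 85 mm) begins 54 mm behind the grasp point. The pads swing forward as they close: fully open they stand 13 mm farther back than shut.
Start: joints at [-1.299, 0.342, 1.524, -0, 1.275, -0.146], TCP at [0.213, -0.48, 0.231] pointing down, gripper open.
Joint ranges: [-2.53, 2.53], [-0.77, 2.02], [0.04, 2.7], [-1, 4.14], [0.28, 2.66], [-3.11, 3.11]. Speed limits (rad/s): [2.57, 2.57, 3.14, 3.14, 3.14, 3.14].

## Interface

Orientations are given as a 3x3 rotation matrix whose columns are the frame's x, y, z axes.
In Python, from rig import bot, imaging, finder gives the robot as it stands. The module is installed in compiled form; this text tells all that it offers.
- The arm moves only by the tool drive_tool, never from a script. Its argument "plan" is a list of rows, each a list of 7 numbers: the closure in counts, from 0 (fully open) to 255 (shut), then the shift along the tool's x, y, z in mm, then the turn, a rotation vector about the tool's x, y, z in rad. In form: [[jaw, dx, dy, dz, rx, ry, rz], ...]. A call has 1 to 20 rows; each row shifts and turns the commanded pose from where the row before left it, along the tool's axes as they then stand; what a row does not reach is not made up. A row lasts 1/12 s, in which the tool goes at most 41.7 mm and 7.16 degrees, less where a joint would pass 70% of its speed; a pose out of reach is approached as far as the arm can. A call is refused whole if a number of a shift passes 41.7 or a number of a turn 0.125, either way. A call with a gripper value outside its range is refused whole. The fingers move at their own pace and stop on an object; "grip_force" is the grip in N (left out, the last holds). Time passes only in rows, so rows that do not move let the fingers close. It gives the time, the measured TCP pose, the force, the opening and the grip force at its end, in the units of the state.
- bot.get_state(): the state, without advancing time (a new reading comes with each control period).
- imaging.grab_frame(name): name is "scene" or "top" or "wrist"; returns (picture, depth): 400x640x3 uint8, red, green, blue; 400x640 float32, m along the optical axis (not along the pixel's ray), 0 where there is no reading.
- imaging.camera_params(name): a dict with "fx", "fy", "cx", "cy" (pixels), "D" ([k1, k2, p1, p2, k3] as OpenCV has them; the pictures are not rectified), "world_to_cam" (4x4, takes a point from world to camera coordinates). Camera axes: x right, y down, z forward; pixel columns grow to the right and rows downward; lengths in m; the calibration is good to about 2 mm. A picture is of the moment at which its call begins: read the wrist's pose just before it. camera_params takes no time and is no camera call; for the wrist camera it gives the pose at the moment of the call.
- bot.job_done(): hands the job in; it is judged then, once.
Trained networks look in the newest picture that a camera, given by its name, has taken for a name from the list of things; names that differ only in an ending like _2 or _b are one class to them, and where a whole thing is asked for, a point or a joint stands for the part that bears it (a point fixed in the world has none). Each returns a list of dicts, best first, with "conf" (0 to 1); they miss things now and then, are a little off and sometimes report something else, mostly with a low value. They report only what shows in the picture. A call takes as long as a camera call.
- finder.outline_of(target, camera): "pixels" (400x640 bool, what is visible of it) and "pixel" ([column, row] in pixels, amid what is visible of it).
The state is a dict: "time_s": time; "q": joint angles; "qd": joint speeds; "joint_efforts": joint torques, N m; "tcp_pos": TCP position; "ee_rot": TCP orientation; "ft_force": force on the tool from outside, world axes, zero at the start; "torque": the same for the moment, N m; "width": finger opening in m; "finger_force": force on a finger pad.
Only numpy, scipy, OpenCV 4.12 (cv2) and the standard library are available. Lean on these libraries where they do the work, as an engineer would, in place of code of your own. Each camera call takes 0.05 s, during which the arm holds its last target. There are 200 camera calls.

## Task

Load the blue hold-down stand. Lift its counterweighted arm by the red-tipped T-handle over the balance point and let it down gently until the brass weight lies on the rubber stop and the arm stays open by itself: never let the arm drop or slam either way, and do not lean on the stop. Then stand the amber vial upright and fully down in the white nest without forcing or dropping it, leave the arm open, and do not disturb the two white vials and the loose roll of tape.

Things in the scene. Friction and masses are not known exactly. Their poses are not given: they have to be found in the camera images.
- stand: blue base plate 215 x 104 x 12 mm, fixed, with two aluminium cheeks (124 mm high) that carry the hinge, and a white nest block. Origin on the bench under the hinge axis; x to the back (away from nest and handle), y along the hinge axis, z up. Plate from x = -135 to +80 mm. At x = +46 mm a rubber-topped stop screw, 28 mm across, stands under the brass weight's path; its height is set anew each time
- hinge (a point): centre of the arm's hinge axis, 110 mm over the bench; axes as the stand's; the axis is the stand's y
- hold_arm (a joint): angle of the arm, rad: 0 = shut (level, to the stand's -x, pad over the nest), grows as lifted, pi/2 = upright. Falls shut below its balance point, which varies from 0.7 to 1.2; beyond that it falls open, ever harder, until the brass weight meets the stop screw, at 1.62 to 2.10: where is not measured, it must be felt. Hardly any friction: let go 0.1 before the stop, it slams (over 1.5 rad/s)
- handle_left (a point): middle of the free left half (stand's +y) of the T-handle, a steel rod 12 mm thick parallel to the hinge axis, 155 mm from it. On the rod's axis, 42 mm from the arm's middle; free from 12 to 68 mm, then a red knob. Pinch it across from above; it can turn between the fingers. At arm angle q: hinge + 155 mm x (-cos q, 0, sin q) in stand axes, + 42 mm along y. Lifting takes 1 to 1.5 N
- handle_right (a point): the same on the right half (stand's -y side)
- counterweight: brass cylinder 40 mm thick, 36 mm wide on the arm's crank, turning with the arm; origin at its centre, 70 mm from the hinge axis, 120 degrees ahead of the arm in the opening direction. It comes to lie on the stop screw, which may bear at most 20 N, 2 to 7 N of it from the resting arm itself; a push at the handle grows three- to fourfold there; its rubber gives 1 mm at 14 N
- nest (a point): centre of the floor of the round hole in the white nest block (54 x 54 mm, top 30 mm over the bench), 95 mm in front of the hinge and 16 mm over the bench. The hole is 27.5 mm wide and 14 mm deep with a small chamfer, open to the top; z up. With the arm shut its rubber pad blocks the nest; with the arm open the pad juts forward over the hinge, so come in from the front
- amber_vial: amber screw-cap vial with black cap, the one to load: 25 mm across (body 24 mm), 51 mm high, body to 40 mm, 22 g, loose, upright; origin at the centre of its underside. It stands in any of three places among the two white vials
- white_vial_a: white vial of the same shape, to be left alone; origin at the centre of its underside
- white_vial_b: white vial of the same shape, to be left alone; origin at the centre of its underside
- thin_tape: thin amber tape roll lying flat, 67 mm across, 10 mm high, loose, to be left alone; origin at the centre of its underside

How it is judged:
On the way:
1. the arm rests open on its stop by itself, let go and at rest (value of joint hold_arm above 1.58 rad and velocity of joint hold_arm between -0.05 and 0.05 rad/s and contact force between the fingers and stand below 0.2 N), for 0.3 s.
At the end, for the whole second after the job is handed in: the arm rests open by itself (angle over 1.58 rad, slower than 0.05 rad/s), and the amber vial stands in the nest: underside within 3 mm of the nest's floor and within 4 mm of its centre, tilted less than 0.08 rad, at rest; both released (all of step 1 and z of amber_vial in the frame of nest below 0.003 m and horizontal distance between amber_vial and nest below 0.004 m and angle between amber_vial's own z axis and vertical below 0.08 rad and linear speed of amber_vial below 0.02 m/s and contact force between the fingers and amber_vial below 0.1 N); the robot touches nothing.
It fails at once if the arm drops or slams: it turns faster than 1.5 rad/s either way (velocity of joint hold_arm above 1.5 rad/s or velocity of joint hold_arm below -1.5 rad/s).
It fails at once if the brass weight is pressed or struck against the stop (or anything) with more than 20 N (contact force between counterweight and anything else above 20 N).
It fails at once if the amber vial is forced or dropped against the stand with more than 20 N (contact force between amber_vial and stand above 20 N).
It fails at once if a white vial or the loose tape roll is moved by more than 15 mm or a vial is tipped (distance of any of white_vial_a, white_vial_b, thin_tape from where it was at the start of the episode above 0.015 m or angle between any of white_vial_a, white_vial_b's own z axis and vertical above 0.4 rad).
It also fails if it takes over 72 s, if anything falls off the work surface, if the arm or the gripper's body presses on something with over 40 N, if the wrist force passes 120 N, or if a joint passes its speed limit or range.

## Working session

There is one attempt and no reset: what is moved stays moved. The work goes in short steps, Python scripts to look and compute and a tool call to move; the robot and the scene stay as the last step left them, time stands still between calls to the robot, and variables do not carry over. Pictures are saved under pics/ and viewed, at most 10 in all, crops included, and the job is handed in when it is done.

Besides the shell and the picture viewer there is one more tool, called after "Call:" as name(argument=value, ...), one argument or row to a line, values as JSON. drive_tool: Moves the arm, as the interface text tells. Its arguments: {"type":"object","properties":{"plan":{"type":"array","items":{"type":"array","items":{"type":"number"}}},"grip_force":{"type":"number"}},"required":["plan"]}

```bash
mkdir -p pics; cat > h.py <<'E'
import numpy as np, cv2
from rig import bot, imaging, finder
np.set_printoptions(precision=4,suppress=True)
def cam(n):
    p=imaging.camera_params(n); K=np.array([[p['fx'],0,p['cx']],[0,p['fy'],p['cy']],[0,0,1]]); return K,np.array(p['D'],float),np.array(p['world_to_cam'])
def cloud(n,mask,depth):
    K,D,T=cam(n); v,u=np.nonzero(mask&(depth>0)); z=depth[v,u]
    xy=cv2.undistortPoints(np.c_[u,v].astype(float)[:,None],K,D)[:,0]
    P=np.c_[xy*z[:,None],z]; return (P-T[:3,3])@T[:3,:3]
def proj(n,P):
    K,D,T=cam(n); return cv2.projectPoints(np.atleast_2d(P).astype(float),cv2.Rodrigues(T[:3,:3])[0],T[:3,3],K,D)[0][:,0]
def save(n,img): cv2.imwrite('pics/'+n+'.png',img[:,:,::-1])
E
python3 - <<'E'
from h import *
s=bot.get_state(); print(s['time_s'],s['tcp_pos'],s['ee_rot'])
for n in ('top','scene'):
    im,d=imaging.grab_frame(n); save(n+'0',im)
    for t in ('amber_vial','white_vial_a','thin_tape','stand','hold_arm','counterweight','handle_left'):
        for r in finder.outline_of(t,n)[:3]:
            P=cloud(n,r['pixels'],d)
            if len(P): print(n,t,round(r['conf'],2),r['pixel'],np.median(P,0),P.min(0),P.max(0),len(P))
E
```

```text
0.0 [ 0.2129 -0.4795  0.2306] [[ 0.914   0.4057 -0.0004]
 [ 0.4057 -0.914   0.0015]
 [ 0.0003 -0.0015 -1.    ]]
top amber_vial 0.44 [358.9, 249.3] [ 0.4669 -0.1784  0.0494] [ 0.4585 -0.1895  0.0231] [ 0.4774 -0.1689  0.0545] 53
top amber_vial 0.22 [242.6, 221.3] [0.5164 0.115  0.1156] [ 0.4175  0.0477 -0.0064] [0.6773 0.2216 0.1928] 1337
top white_vial_a 0.57 [403.7, 214.9] [ 0.5475 -0.3018  0.0424] [ 0.5378 -0.3144  0.0017] [ 0.5625 -0.2936  0.0541] 88
top white_vial_a 0.53 [367.3, 202.2] [ 0.5855 -0.2027  0.0474] [ 0.5766 -0.2143  0.0087] [ 0.5978 -0.1928  0.0538] 70
top stand 0.73 [245.5, 215.1] [0.5419 0.1074 0.0282] [ 0.4175  0.0477 -0.0059] [0.6702 0.2207 0.1928] 3251
top hold_arm 0.79 [243.1, 222.6] [0.5216 0.1146 0.1157] [ 0.4169  0.0477 -0.0041] [0.6723 0.2216 0.1928] 1323
top counterweight 0.69 [240.6, 179.3] [0.6161 0.1067 0.1853] [0.5988 0.089  0.1536] [0.6383 0.1277 0.1928] 255
top handle_left 0.64 [242.2, 220.5] [0.5245 0.1142 0.116 ] [0.42   0.0481 0.0715] [0.6383 0.1992 0.1928] 1196
scene amber_vial 0.72 [305.5, 282.7] [ 0.4628 -0.1902  0.0336] [ 0.4536 -0.1958 -0.0007] [ 0.4867 -0.1691  0.0533] 264
scene white_vial_a 0.83 [358.9, 271.8] [ 0.5811 -0.2125  0.0331] [ 0.5734 -0.22   -0.0028] [ 0.6083 -0.1521  0.0544] 227
scene white_vial_a 0.78 [369.3, 312.2] [ 0.5437 -0.3139  0.0343] [ 0.5349 -0.3205 -0.0005] [ 0.562  -0.2668  0.0543] 307
scene white_vial_a 0.57 [287.4, 202.8] [0.5606 0.1012 0.0313] [ 0.4177  0.0464 -0.4757] [1.1093 1.1466 0.1935] 3528
scene stand 0.67 [283.7, 197.7] [0.5592 0.1031 0.0309] [ 0.2584 -0.4811 -0.4769] [1.1789 1.1554 0.5018] 3729
scene hold_arm 0.89 [268.2, 173.4] [0.5214 0.1105 0.1172] [ 0.4177  0.0464 -0.0014] [0.6381 0.3286 0.1935] 1068
scene counterweight 0.76 [303.7, 144.6] [0.6147 0.0957 0.179 ] [ 0.5975  0.0877 -0.455 ] [1.1787 1.1554 0.1935] 288
scene handle_left 0.58 [273.9, 174.1] [0.5309 0.1101 0.1175] [ 0.4177  0.0464 -0.4438] [1.0796 1.1444 0.1935] 996
```

```bash
python3 - <<'E'
import cv2,numpy as np
a=cv2.imread('pics/top0.png')[130:300,160:460]; b=cv2.imread('pics/scene0.png')[80:360,160:460]
a=cv2.resize(a,None,fx=2,fy=2);b=cv2.resize(b,None,fx=2*140/170*.93,fy=2*140/170*.93)
cv2.imwrite('pics/a.png',a)
cv2.imwrite('pics/b.png',cv2.resize(cv2.imread('pics/scene0.png')[80:360,160:460],None,fx=2,fy=2))
E
python3 - <<'E'
from h import *
im,d=imaging.grab_frame('top')
m=np.ones((400,640),bool); P=cloud('top',m,d); v,u=np.nonzero(m&(d>0)); c=im[v,u].astype(int)
roi=(P[:,0]>.36)&(P[:,0]<.75)&(P[:,1]>-.02)&(P[:,1]<.28)
# blue plate top
b=roi&(c[:,2]-c[:,0]>40)&(abs(P[:,2]-.012)<.012)
print('blue',b.sum(),cv2.minAreaRect((P[b,:2]*1000).astype(np.float32)))
w=roi&(c.min(1)>150)&(abs(P[:,2]-.03)<.008); print('white',w.sum(),P[w].min(0) if w.any() else 0,P[w].max(0) if w.any() else 0)
h=roi&(abs(P[:,2]-.115)<.02)&(P[:,0]<.47)
print('handle',h.sum(),cv2.minAreaRect((P[h,:2]*1000).astype(np.float32)),np.median(P[h],0))
red=roi&(c[:,0]-c[:,1]>70)&(c[:,0]-c[:,2]>70)&(P[:,2]>.08)
print(P[red][:40])
t=(P[:,2]>.004)&(P[:,2]<.016)&(c[:,0]-c[:,2]>50)&(P[:,0]>.3)&(P[:,0]<.8); print('tape',t.sum(),np.median(P[t],0),P[t].min(0),P[t].max(0))
E
```

```text
blue 977 ((558.0416870117188, 114.99079132080078), (99.74588775634766, 211.22645568847656), 85.72965240478516)
white 210 [0.4006 0.0811 0.0225] [0.6736 0.2766 0.0372]
handle 435 ((446.0968933105469, 122.98577880859375), (152.8761444091797, 47.10977554321289), 85.92191314697266) [0.4341 0.121  0.1143]
[[0.4432 0.1977 0.1136]
 [0.4432 0.1946 0.1152]
 [0.4405 0.199  0.1171]
 [0.4406 0.1967 0.1163]
 [0.4408 0.1953 0.1123]
 [0.438  0.1986 0.1181]
 [0.4381 0.1956 0.1194]
 [0.4382 0.1933 0.1188]
 [0.4355 0.1987 0.1172]
 [0.4356 0.192  0.1225]
 [0.433  0.1985 0.1173]
 [0.4331 0.1963 0.1161]
 [0.4332 0.1937 0.1161]
 [0.4306 0.1957 0.1177]
 [0.4307 0.1931 0.1178]
 [0.4325 0.0539 0.1144]
 [0.4326 0.0511 0.1166]
 [0.43   0.0536 0.1156]
 [0.4301 0.0508 0.1177]
 [0.4274 0.0562 0.1149]
 [0.4275 0.0535 0.1157]
 [0.4276 0.05   0.1225]
 [0.4249 0.0557 0.1172]
 [0.425  0.0527 0.1199]
 [0.4251 0.0505 0.1181]
 [0.4225 0.056  0.1145]
 [0.4225 0.0533 0.1157]
 [0.4226 0.0502 0.1192]
 [0.42   0.0532 0.1153]
 [0.4201 0.0505 0.1165]]
tape 3445 [0.4134 0.2271 0.0074] [ 0.3024 -0.9856  0.004 ] [0.7895 0.3171 0.016 ]
```

View pics/a.png

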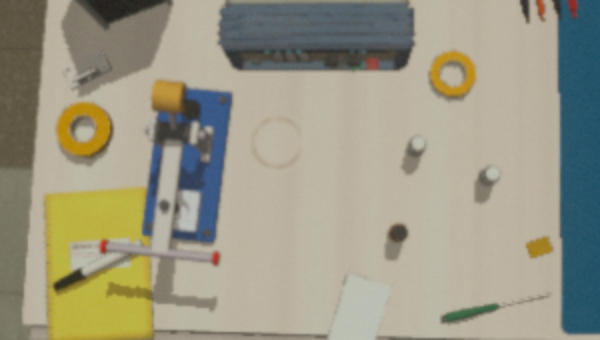

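View pics/b.png

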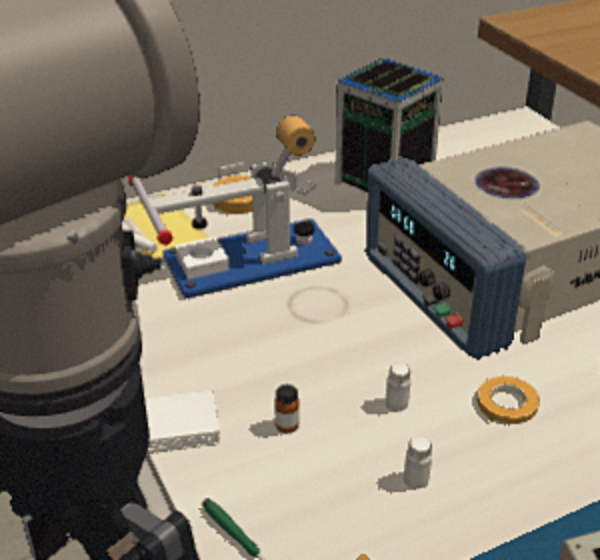

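The images show the blue stand at upper left with red knobs at about (243,255) and (267,258) in the full top frame. The amber vial is at (359,249), and the white vials are at (367,202) and (404,215), all well apart. The stand is yawed about -4.4°, with its hinge near (0.5855, 0.113). I'll turn to the stand's axes and go above the right half of the handle.

Call:
drive_tool(
  plan=[
    [130, 0, 0, 0, 0, 0, -0.1196],
    [130, 0, 0, 0, 0, 0, -0.1196],
    [130, 0, 0, 0, 0, 0, -0.1196],
    [130, 0, 0, 0, 0, 0, -0.1196],
    [130, 0, 0, 0, 0, 0, -0.1196],
    [130, 0, 0, 0, 0, 0, -0.1196],
    [130, 0, 0, 0, 0, 0, -0.1196],
    [130, 0, 0, 0, 0, 0, -0.1196],
    [130, 0, 0, 0, 0, 0, -0.1196],
    [130, 31, 34.2, 0, 0, 0, 0],
    [130, 31, 34.2, 0, 0, 0, 0],
    [130, 31, 34.2, 0, 0, 0, 0],
    [130, 31, 34.2, 0, 0, 0, 0],
    [130, 31, 34.2, 0, 0, 0, 0],
  ],
  grip_force=30,
)

```text
time_s: 2.02
tcp_pos: [0.3788, -0.3508, 0.2315]
ee_rot: [[0.077, 0.997, 0.0], [0.997, -0.077, -0.0], [-0.0, 0.0, -1.0]]
ft_force: [-0.4, -0.7, -0.6]
width: 0.0423
finger_force: 0.0
```

Call:
drive_tool(
  plan=[
    [130, 35, 0, 0, 0, 0, 0],
    [130, 35, 0, 0, 0, 0, 0],
    [130, 35, 0, 0, 0, 0, 0],
    [130, 35, 0, 0, 0, 0, 0],
    [130, 35, 0, 0, 0, 0, 0],
    [130, 35, 0, 0, 0, 0, 0],
    [130, 35, 0, 0, 0, 0, 0],
    [130, 35, 0, 0, 0, 0, 0],
    [130, 35, 0, 0, 0, 0, 0],
    [130, 35, 0, 0, 0, 0, 0],
    [130, 35, 0, 0, 0, 0, 0],
    [130, 35, 0, 0, 0, 0, 0],
    [130, 0, 0, 30, 0, 0, 0],
    [130, 0, 0, 0, 0, 0, 0],
  ],
)

```text
time_s: 3.18
tcp_pos: [0.4075, 0.0684, 0.1983]
ee_rot: [[0.072, 0.997, -0.006], [0.997, -0.072, 0.0], [-0.0, -0.006, -1.0]]
ft_force: [-0.6, 0.3, -0.1]
width: 0.0417
finger_force: 0.0
```

```bash
python3 - <<'E'
from h import *
im,d=imaging.grab_frame('wrist'); save('w1',im)
for t in ('handle_left','hold_arm'):
    for r in finder.outline_of(t,'wrist')[:1]:
        P=cloud('wrist',r['pixels'],d); print(t,r['conf'],len(P),P.min(0),P.max(0))
s=bot.get_state(); print(s['time_s'],s['tcp_pos'],s['ee_rot'],s['width'],s['ft_force'])
xh=np.array([.997,-.0766,0]);yh=np.array([.0766,.997,0]);H=np.array([.5855,.1129,.110])
P=cloud('wrist',np.ones((400,640),bool),d); L=(P-H)@np.c_[xh,yh,[0,0,1]]
for a,b in ((-65,-50),(-50,-35),(-35,-18),(18,35),(50,65)):
    m=(L[:,0]<-.13)&(L[:,0]>-.18)&(L[:,1]*1e3>a)&(L[:,1]*1e3<b)&(L[:,2]>-.012)&(L[:,2]<.012)
    if m.sum()>5: print(a,b,m.sum(),np.median(L[m],0),L[m].min(0),L[m].max(0))
im2=im.copy()
for y in(-.042,.042):
    p=proj('wrist',H-.155*xh+y*yh)[0]; cv2.circle(im2,tuple(int(v) for v in p),4,(0,255,0),-1)
save('w1b',im2)
# stop screw from the scene and top
for n in('scene','top'):
    im,d=imaging.grab_frame(n); P=cloud(n,np.ones((400,640),bool),d); L=(P-H)@np.c_[xh,yh,[0,0,1]]
    m=(np.hypot(L[:,0]-.046,L[:,1])<.013)&(P[:,2]<.08); z=np.sort(P[m,2]); print(n,m.sum(),z[-15:], np.histogram(z,np.arange(0,.08,.005))[0])
E
```

```text
handle_left 0.89 13297 [0.4173 0.0002 0.0011] [0.771  0.2291 0.1736]
hold_arm 0.69 12926 [0.4189 0.0491 0.0033] [0.7698 0.2131 0.1747]
3.3333 [0.4099 0.066  0.2018] [[ 0.0772  0.997  -0.0003]
 [ 0.997  -0.0772 -0.0003]
 [-0.0004 -0.0003 -1.    ]] 0.04197500479193121 [-0.2515  0.6043  0.9481]
-65 -50 273 [-0.1533 -0.0575  0.0091] [-0.1591 -0.0649  0.0036] [-0.1472 -0.05    0.0114]
-50 -35 283 [-0.1534 -0.0426  0.0092] [-0.1588 -0.0499  0.0052] [-0.1475 -0.035   0.0116]
-35 -18 354 [-0.1533 -0.0264  0.0092] [-0.159  -0.035   0.0038] [-0.1471 -0.018   0.0114]
18 35 428 [-0.1535  0.0263  0.0094] [-0.159   0.0182  0.0033] [-0.1471  0.035   0.012 ]
50 65 424 [-0.1535  0.0576  0.0093] [-0.1589  0.05    0.004 ] [-0.1468  0.065   0.0119]
scene 91 [0.0358 0.0359 0.036  0.0361 0.0364 0.0365 0.0365 0.0367 0.0367 0.0368
 0.0372 0.0375 0.0377 0.0378 0.0381] [ 0  0 12 19 12  3 14 31  0  0  0  0  0  0  0]
top 66 [0.0344 0.0345 0.0346 0.0347 0.0347 0.0347 0.0351 0.0352 0.0353 0.0354
 0.0357 0.0359 0.036  0.0362 0.037 ] [ 0  4  7  1  1  3 41  9  0  0  0  0  0  0  0]
```

Call:
drive_tool(
  plan=[
    [130, 18, 18, 0, 0, 0, 0],
    [130, 0, 0, 30, 0, 0, 0],
    [130, 0, 0, 30, 0, 0, 0],
    [130, 0, 0, 25, 0, 0, 0],
    [130, 0, 0, 15, 0, 0, 0],
    [130, 0, 0, 10, 0, 0, 0],
    [130, 0, 0, 0, 0, 0, 0],
    [130, 0, 0, 0, 0, 0, 0],
    [160, 0, 0, 0, 0, 0, 0],
    [190, 0, 0, 0, 0, 0, 0],
    [230, 0, 0, 0, 0, 0, 0],
    [230, 0, 0, 0, 0, 0, 0],
    [230, 0, 0, 0, 0, 0, 0],
    [230, 0, 0, 0, 0, 0, 0],
  ],
  grip_force=20,
)

```text
time_s: 4.6
tcp_pos: [0.4265, 0.0832, 0.0919]
ee_rot: [[0.076, 0.997, -0.005], [0.997, -0.076, -0.0], [-0.001, -0.005, -1.0]]
ft_force: [-10.3, -0.9, 10.4]
width: 0.0113
finger_force: 20.4
```

```bash
python3 - <<'E'
from h import *
s=bot.get_state(); print(s['time_s'],s['tcp_pos'],s['ee_rot'],s['width'],s['ft_force'],s['finger_force'])
E
```

```text
4.6 [0.4265 0.0832 0.0919] [[ 0.0761  0.9971 -0.0049]
 [ 0.9971 -0.0761 -0.0003]
 [-0.0007 -0.0049 -1.    ]] 0.011300883452094916 [-10.3098  -0.8856  10.4216] 20.444666147232056
```

Call:
drive_tool(
  plan=[
    [230, 0, -2.5, -1, 0, 0, 0],
    [230, 0, 0, -1, 0, 0, 0],
    [230, 0, 0, 0, 0, 0, 0],
  ],
)

```text
time_s: 4.85
tcp_pos: [0.4265, 0.0832, 0.0936]
ee_rot: [[0.076, 0.997, 0.0], [0.997, -0.076, -0.0], [-0.0, 0.0, -1.0]]
ft_force: [-2.1, -1.9, -0.5]
width: 0.0109
finger_force: 19.8
```

```bash
cat > arc.py <<'E'
import numpy as np,sys,json
def rows(q):
    q=np.array(q); y=-155*np.cos(q); z=-155*np.sin(q)
    Y=np.diff(np.round(y,1));Z=np.diff(np.round(z,1))
    print(json.dumps([[230,0,round(a,1)+0,round(b,1)+0,0,0,0] for a,b in zip(Y,Z)]))
rows([0,.01,.03,.06,.09,.12,.15,.18,.21,.24,.27,.30,.33,.36,.38,.39,.39,.39])
rows(np.r_[.39,.40,.42,.45,np.linspace(.49,1.05,15),1.08,1.10])
rows(np.r_[1.10,1.11,1.13,1.16,np.linspace(1.2,1.68,13),1.71,1.73,1.74,1.74])
E
python3 arc.py
```

```text
[[230, 0, 0.0, -1.5, 0, 0, 0], [230, 0, 0.1, -3.1, 0, 0, 0], [230, 0, 0.2, -4.7, 0, 0, 0], [230, 0, 0.3, -4.6, 0, 0, 0], [230, 0, 0.5, -4.7, 0, 0, 0], [230, 0, 0.6, -4.6, 0, 0, 0], [230, 0, 0.8, -4.5, 0, 0, 0], [230, 0, 0.9, -4.6, 0, 0, 0], [230, 0, 1.0, -4.5, 0, 0, 0], [230, 0, 1.2, -4.5, 0, 0, 0], [230, 0, 1.3, -4.5, 0, 0, 0], [230, 0, 1.5, -4.4, 0, 0, 0], [230, 0, 1.5, -4.4, 0, 0, 0], [230, 0, 1.2, -2.9, 0, 0, 0], [230, 0, 0.5, -1.4, 0, 0, 0], [230, 0, 0.0, 0.0, 0, 0, 0], [230, 0, 0.0, 0.0, 0, 0, 0]]
[[230, 0, 0.6, -1.5, 0, 0, 0], [230, 0, 1.3, -2.8, 0, 0, 0], [230, 0, 1.9, -4.2, 0, 0, 0], [230, 0, 2.8, -5.5, 0, 0, 0], [230, 0, 3.1, -5.5, 0, 0, 0], [230, 0, 3.2, -5.2, 0, 0, 0], [230, 0, 3.5, -5.2, 0, 0, 0], [230, 0, 3.6, -5.0, 0, 0, 0], [230, 0, 3.9, -4.9, 0, 0, 0], [230, 0, 4.0, -4.7, 0, 0, 0], [230, 0, 4.2, -4.5, 0, 0, 0], [230, 0, 4.4, -4.4, 0, 0, 0], [230, 0, 4.6, -4.1, 0, 0, 0], [230, 0, 4.7, -4.0, 0, 0, 0], [230, 0, 4.9, -3.9, 0, 0, 0], [230, 0, 5.1, -3.6, 0, 0, 0], [230, 0, 5.2, -3.4, 0, 0, 0], [230, 0, 5.3, -3.2, 0, 0, 0], [230, 0, 4.0, -2.2, 0, 0, 0], [230, 0, 2.8, -1.4, 0, 0, 0]]
[[230, 0, 1.4, -0.7, 0, 0, 0], [230, 0, 2.8, -1.4, 0, 0, 0], [230, 0, 4.2, -1.9, 0, 0, 0], [230, 0, 5.7, -2.4, 0, 0, 0], [230, 0, 5.9, -2.1, 0, 0, 0], [230, 0, 5.9, -1.9, 0, 0, 0], [230, 0, 5.9, -1.7, 0, 0, 0], [230, 0, 6.1, -1.4, 0, 0, 0], [230, 0, 6.1, -1.1, 0, 0, 0], [230, 0, 6.1, -1.0, 0, 0, 0], [230, 0, 6.1, -0.7, 0, 0, 0], [230, 0, 6.2, -0.4, 0, 0, 0], [230, 0, 6.2, -0.2, 0, 0, 0], [230, 0, 6.2, 0.1, 0, 0, 0], [230, 0, 6.2, 0.3, 0, 0, 0], [230, 0, 6.2, 0.5, 0, 0, 0], [230, 0, 4.6, 0.6, 0, 0, 0], [230, 0, 3.1, 0.5, 0, 0, 0], [230, 0, 1.5, 0.2, 0, 0, 0], [230, 0, 0.0, 0.0, 0, 0, 0]]
```

Call:
drive_tool(
  plan=[
    [230, 0, 0.0, -1.5, 0, 0, 0],
    [230, 0, 0.1, -3.1, 0, 0, 0],
    [230, 0, 0.2, -4.7, 0, 0, 0],
    [230, 0, 0.3, -4.6, 0, 0, 0],
    [230, 0, 0.5, -4.7, 0, 0, 0],
    [230, 0, 0.6, -4.6, 0, 0, 0],
    [230, 0, 0.8, -4.5, 0, 0, 0],
    [230, 0, 0.9, -4.6, 0, 0, 0],
    [230, 0, 1.0, -4.5, 0, 0, 0],
    [230, 0, 1.2, -4.5, 0, 0, 0],
    [230, 0, 1.3, -4.5, 0, 0, 0],
    [230, 0, 1.5, -4.4, 0, 0, 0],
    [230, 0, 1.5, -4.4, 0, 0, 0],
    [230, 0, 1.2, -2.9, 0, 0, 0],
    [230, 0, 0.5, -1.4, 0, 0, 0],
    [230, 0, 0.0, 0.0, 0, 0, 0],
    [230, 0, 0.0, 0.0, 0, 0, 0],
  ],
)

```text
time_s: 6.27
tcp_pos: [0.4378, 0.0824, 0.1524]
ee_rot: [[0.076, 0.997, -0.001], [0.997, -0.076, -0.0], [-0.0, -0.001, -1.0]]
ft_force: [-4.1, -3.0, -1.1]
width: 0.0113
finger_force: 19.6
```

```bash
cat > chk.py <<'E'
from h import *
n='top'
s=bot.get_state(); xh=np.array([.997,-.0766,0]);yh=np.array([.0766,.997,0]);H=np.array([.5855,.1129,.110])
B=np.c_[xh,yh,[0,0,1]]; l=(s['tcp_pos']-H)@B
r=l+[0.0012,0,.0175]
print(s['time_s'],'rodlocal',r,'R',np.hypot(r[0],r[2]),'q',np.arctan2(r[2],-r[0]),'F',np.array(s['ft_force'])@B,s['width'])
E
python3 chk.py
```

```text
6.2667 rodlocal [-0.1437 -0.0417  0.0599] R 0.1557201985728511 q 0.3949564341949642 F [-3.9035 -3.3422 -1.1054] 0.011318474225987408
```

Call:
drive_tool(
  plan=[
    [230, 0, 0.6, -1.5, 0, 0, 0],
    [230, 0, 1.3, -2.8, 0, 0, 0],
    [230, 0, 1.9, -4.2, 0, 0, 0],
    [230, 0, 2.8, -5.5, 0, 0, 0],
    [230, 0, 3.1, -5.5, 0, 0, 0],
    [230, 0, 3.2, -5.2, 0, 0, 0],
    [230, 0, 3.5, -5.2, 0, 0, 0],
    [230, 0, 3.6, -5.0, 0, 0, 0],
    [230, 0, 3.9, -4.9, 0, 0, 0],
    [230, 0, 4.0, -4.7, 0, 0, 0],
    [230, 0, 4.2, -4.5, 0, 0, 0],
    [230, 0, 4.4, -4.4, 0, 0, 0],
    [230, 0, 4.6, -4.1, 0, 0, 0],
    [230, 0, 4.7, -4.0, 0, 0, 0],
    [230, 0, 4.9, -3.9, 0, 0, 0],
    [230, 0, 5.1, -3.6, 0, 0, 0],
    [230, 0, 5.2, -3.4, 0, 0, 0],
    [230, 0, 5.3, -3.2, 0, 0, 0],
    [230, 0, 4.0, -2.2, 0, 0, 0],
    [230, 0, 2.8, -1.4, 0, 0, 0],
  ],
)

```text
time_s: 7.93
tcp_pos: [0.512, 0.077, 0.2332]
ee_rot: [[0.077, 0.997, 0.003], [0.997, -0.077, 0.0], [0.0, 0.003, -1.0]]
ft_force: [-4.8, -1.8, 6.5]
width: 0.0114
finger_force: 20.4
```

```bash
python3 chk.py
```

```text
7.9333 rodlocal [-0.0693 -0.0414  0.1407] R 0.15688452116839283 q 1.1129282386475823 F [-4.5953 -2.2021  6.5048] 0.011352627533528205
```

Call:
drive_tool(
  plan=[
    [230, 0.3, 1.0, -1.7, 0, 0, 0],
    [230, 0.2, 2.6, -2.0, 0, 0, 0],
    [230, 0, 4.2, -1.9, 0, 0, 0],
    [230, 0, 5.7, -2.4, 0, 0, 0],
    [230, 0, 5.9, -2.1, 0, 0, 0],
    [230, 0, 5.9, -1.9, 0, 0, 0],
    [230, 0, 5.9, -1.7, 0, 0, 0],
    [230, 0, 6.1, -1.4, 0, 0, 0],
    [230, 0, 6.1, -1.1, 0, 0, 0],
    [230, 0, 6.1, -1.0, 0, 0, 0],
    [230, 0, 6.1, -0.7, 0, 0, 0],
    [230, 0, 6.2, -0.4, 0, 0, 0],
    [230, 0, 6.2, -0.2, 0, 0, 0],
    [230, 0, 6.2, 0.1, 0, 0, 0],
    [230, 0, 6.2, 0.3, 0, 0, 0],
    [230, 0, 6.2, 0.5, 0, 0, 0],
    [230, 0, 4.6, 0.6, 0, 0, 0],
    [230, 0, 3.1, 0.5, 0, 0, 0],
    [230, 0, 1.5, 0.2, 0, 0, 0],
    [230, 0, 0.0, 0.0, 0, 0, 0],
  ],
)

```text
time_s: 9.6
tcp_pos: [0.6068, 0.0704, 0.2474]
ee_rot: [[0.076, 0.997, -0.0], [0.997, -0.076, 0.0], [0.0, -0.0, -1.0]]
ft_force: [-0.7, 0.9, -1.4]
width: 0.0111
finger_force: 20.4
```

```bash
python3 chk.py; python3 - <<'E'
from h import *
im,d=imaging.grab_frame('scene'); save('s2',cv2.resize(im[80:280,200:420],None,fx=3,fy=3))
E
```

```text
9.6 rodlocal [ 0.0257 -0.0408  0.1549] R 0.15700965671961228 q 1.7351305371353434 F [-0.7218  0.8337 -1.3901] 0.011072241277961149
```

View pics/s2.png

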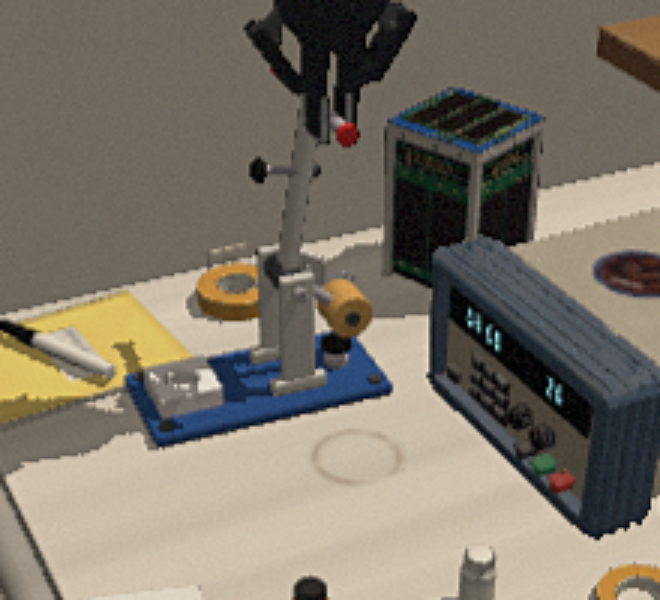

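Call:
drive_tool(
  plan=[
    [230, 0, 1.9, 0.3, 0, 0, 0],
    [230, 0, 1.9, 0.3, 0, 0, 0],
    [230, 0, 1.9, 0.4, 0, 0, 0],
    [230, 0, 1.9, 0.4, 0, 0, 0],
    [230, 0, 1.9, 0.4, 0, 0, 0],
    [230, 0, 1.9, 0.5, 0, 0, 0],
    [230, 0, 1.9, 0.5, 0, 0, 0],
    [230, 0, 1.8, 0.5, 0, 0, 0],
    [230, 0, 0, 0, 0, 0, 0],
    [230, 0, 0, 0, 0, 0, 0],
  ],
)

```text
time_s: 10.48
tcp_pos: [0.622, 0.0691, 0.2445]
ee_rot: [[0.076, 0.997, 0.001], [0.997, -0.076, 0.0], [0.0, 0.001, -1.0]]
ft_force: [1.0, 4.1, 0.2]
width: 0.0112
finger_force: 20.3
```

```bash
python3 chk.py; cat > gap.py <<'E'
from h import *
xh=np.array([.997,-.0766,0]);yh=np.array([.0766,.997,0]);H=np.array([.5855,.1129,.110])
B=np.c_[xh,yh,[0,0,1]]
im,d=imaging.grab_frame('scene'); save('s3',cv2.resize(im[150:220,260:360],None,fx=6,fy=6,interpolation=cv2.INTER_CUBIC))
r=finder.outline_of('counterweight','scene')[0]; P=(cloud('scene',r['pixels'],d)-H)@B
P=P[np.hypot(P[:,0]-.045,P[:,1])<.06]
print(r['conf'],r['pixel'],len(P),P.min(0),P.max(0),np.percentile(P,[3,50,97],axis=0))
K,D,T=cam('scene')
for q in (1.80,1.84,1.88,1.92,1.96,2.0):
    a=q+2*np.pi/3; c=np.array([-.07*np.cos(a),0,.07*np.sin(a)]); print(q,proj('scene',H+B@c)[0], 'bottom',.09+c[2])
v,u=np.nonzero(r['pixels']); print('mask box',u.min(),u.max(),v.min(),v.max())
E
python3 gap.py
```

```text
10.4833 rodlocal [ 0.041  -0.0409  0.152 ] R 0.15745996093095774 q 1.8341770041512753 F [0.7267 4.1867 0.182 ] 0.011229956990562407
0.61 [310.8, 183.6] 238 [ 0.0103 -0.0355 -0.0978] [ 0.0723  0.0284 -0.0159] [[ 0.028  -0.0205 -0.0641]
 [ 0.044  -0.0154 -0.0411]
 [ 0.0629  0.0137 -0.0278]]
1.8 [313.7734 183.9038] bottom 0.042141937913455586
1.84 [313.0793 184.702 ] bottom 0.04013739204102041
1.88 [312.3578 185.4793] bottom 0.03821261570453056
1.92 [311.6103 186.2348] bottom 0.03637068813552735
1.96 [310.8376 186.9672] bottom 0.03461455602519754
2.0 [310.0409 187.6757] bottom 0.03294702881029626
mask box 304 321 175 193
```

View pics/s3.png

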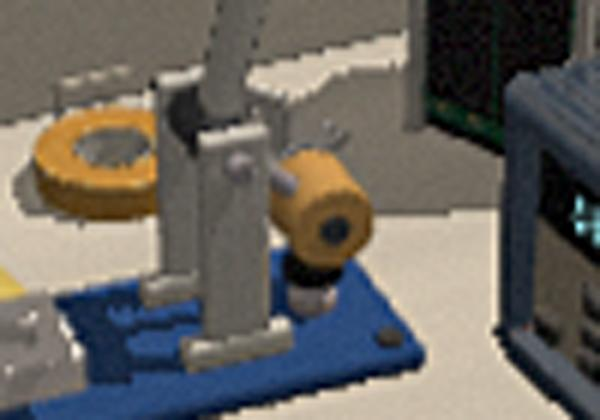

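Call:
drive_tool(
  plan=[
    [230, 0.4, 1.4, 0.4, 0, 0, 0],
    [230, 0.3, 1.4, 0.4, 0, 0, 0],
    [230, 0, 1.4, 0.4, 0, 0, 0],
    [230, 0, 0, 0, 0, 0, 0],
    [230, 0, 0, 0, 0, 0, 0],
  ],
)

```text
time_s: 11.0
tcp_pos: [0.6261, 0.0689, 0.2432]
ee_rot: [[0.077, 0.997, 0.0], [0.997, -0.077, -0.001], [-0.001, 0.0, -1.0]]
ft_force: [1.4, 1.1, 1.7]
width: 0.011
finger_force: 20.4
```

Call:
drive_tool(
  plan=[
    [230, 0, 1.0, 0.3, 0, 0, 0],
    [230, 0, 1.0, 0.3, 0, 0, 0],
    [230, 0, 0, 0, 0, 0, 0],
    [230, 0, 0, 0, 0, 0, 0],
  ],
)

```text
time_s: 11.33
tcp_pos: [0.628, 0.0688, 0.2425]
ee_rot: [[0.077, 0.997, 0.0], [0.997, -0.077, -0.001], [-0.001, 0.0, -1.0]]
ft_force: [0.9, -1.2, 0.5]
width: 0.0111
finger_force: 20.4
```

```bash
python3 chk.py
```

```text
11.3333 rodlocal [ 0.047  -0.0408  0.15  ] R 0.15721303972918246 q 1.8742730543333832 F [ 1.0357 -1.1095  0.5216] 0.011107795052118495
```

Call:
drive_tool(
  plan=[
    [230, 0, 1.0, 0.3, 0, 0, 0],
    [230, 0, 1.0, 0.3, 0, 0, 0],
    [230, 0, 0, 0, 0, 0, 0],
    [230, 0, 0, 0, 0, 0, 0],
  ],
)

```text
time_s: 11.67
tcp_pos: [0.63, 0.0686, 0.2418]
ee_rot: [[0.077, 0.997, -0.0], [0.997, -0.077, -0.001], [-0.001, -0.0, -1.0]]
ft_force: [0.5, -2.5, 0.5]
width: 0.0114
finger_force: 20.4
```

Call:
drive_tool(
  plan=[
    [230, 0, 0.8, 0.25, 0, 0, 0],
    [230, 0, 0.8, 0.25, 0, 0, 0],
    [230, 0, 0, 0, 0, 0, 0],
    [230, 0, 0, 0, 0, 0, 0],
  ],
)

```text
time_s: 12.0
tcp_pos: [0.6315, 0.0685, 0.2413]
ee_rot: [[0.077, 0.997, -0.0], [0.997, -0.077, -0.001], [-0.001, -0.0, -1.0]]
ft_force: [0.5, -2.9, -0.6]
width: 0.0111
finger_force: 20.4
```

Call:
drive_tool(
  plan=[
    [230, -0.4, 0.8, 0.3, 0, 0, 0],
    [230, 0, 0.7, 0.3, 0, 0, 0],
    [230, 0, 0, 0, 0, 0, 0],
    [230, 0, 0, 0, 0, 0, 0],
  ],
)

```text
time_s: 12.33
tcp_pos: [0.6331, 0.0684, 0.2409]
ee_rot: [[0.076, 0.997, 0.0], [0.997, -0.076, 0.0], [0.0, 0.0, -1.0]]
ft_force: [0.1, -3.0, -0.7]
width: 0.0107
finger_force: 20.3
```

Call:
drive_tool(
  plan=[
    [230, 0, 0.8, 0.2, 0, 0, 0],
    [230, 0, 0.7, 0.3, 0, 0, 0],
    [230, 0, 0, 0, 0, 0, 0],
    [230, 0, 0, 0, 0, 0, 0],
  ],
)

```text
time_s: 12.67
tcp_pos: [0.6345, 0.0683, 0.2402]
ee_rot: [[0.076, 0.997, -0.0], [0.997, -0.076, 0.0], [0.0, -0.0, -1.0]]
ft_force: [-0.6, -2.0, -1.1]
width: 0.0114
finger_force: 20.3
```

Call:
drive_tool(
  plan=[
    [230, 0, 0.5, 0.2, 0, 0, 0],
    [230, 0, 0.5, 0.2, 0, 0, 0],
    [230, 0, 0, 0, 0, 0, 0],
    [230, 0, 0, 0, 0, 0, 0],
  ],
)

```text
time_s: 13.0
tcp_pos: [0.6355, 0.0682, 0.2399]
ee_rot: [[0.076, 0.997, -0.0], [0.997, -0.076, 0.0], [0.0, -0.0, -1.0]]
ft_force: [0.6, -0.6, -1.3]
width: 0.0112
finger_force: 20.3
```

```bash
python3 chk.py
```

```text
13.0 rodlocal [ 0.0544 -0.0407  0.1474] R 0.15713620150407953 q 1.9246208577970176 F [ 0.64   -0.5862 -1.2877] 0.011235746078344344
```

Not in contact yet.

Call:
drive_tool(
  plan=[
    [230, 0, 0.6, 0.2, 0, 0, 0],
    [230, 0, 0.6, 0.2, 0, 0, 0],
    [230, 0, 0, 0, 0, 0, 0],
    [230, 0, 0, 0, 0, 0, 0],
  ],
)

```text
time_s: 13.33
tcp_pos: [0.6367, 0.0681, 0.2395]
ee_rot: [[0.077, 0.997, 0.0], [0.997, -0.077, 0.0], [0.0, 0.0, -1.0]]
ft_force: [-0.3, -0.8, -1.6]
width: 0.0112
finger_force: 20.2
```

Call:
drive_tool(
  plan=[
    [230, 0, 0.5, 0.2, 0, 0, 0],
    [230, 0, 0.5, 0.2, 0, 0, 0],
    [230, 0, 0, 0, 0, 0, 0],
    [230, 0, 0, 0, 0, 0, 0],
  ],
)

```text
time_s: 13.67
tcp_pos: [0.6377, 0.0681, 0.2391]
ee_rot: [[0.076, 0.997, -0.0], [0.997, -0.076, 0.0], [0.0, -0.0, -1.0]]
ft_force: [-0.5, -0.1, -1.9]
width: 0.0111
finger_force: 20.2
```

Call:
drive_tool(
  plan=[
    [230, 0, 0.5, 0.3, 0, 0, 0],
    [230, 0, 0.5, 0.3, 0, 0, 0],
    [230, 0, 0, 0, 0, 0, 0],
    [230, 0, 0, 0, 0, 0, 0],
  ],
)

```text
time_s: 14.0
tcp_pos: [0.6389, 0.068, 0.2387]
ee_rot: [[0.076, 0.997, 0.001], [0.997, -0.076, 0.0], [0.0, 0.001, -1.0]]
ft_force: [0.6, 0.2, -0.4]
width: 0.011
finger_force: 20.3
```

Call:
drive_tool(
  plan=[
    [230, 0, 0.5, 0.2, 0, 0, 0],
    [230, 0, 0.5, 0.2, 0, 0, 0],
    [230, 0, 0, 0, 0, 0, 0],
    [230, 0, 0, 0, 0, 0, 0],
  ],
)

```text
time_s: 14.33
tcp_pos: [0.6399, 0.0679, 0.2383]
ee_rot: [[0.076, 0.997, 0.001], [0.997, -0.076, 0.0], [0.0, 0.001, -1.0]]
ft_force: [-0.1, 0.7, -0.3]
width: 0.011
finger_force: 20.3
```

Call:
drive_tool(
  plan=[
    [230, 0, 0.5, 0.2, 0, 0, 0],
    [230, 0, 0.5, 0.2, 0, 0, 0],
    [230, 0, 0, 0, 0, 0, 0],
    [230, 0, 0, 0, 0, 0, 0],
  ],
)

```text
time_s: 14.67
tcp_pos: [0.6408, 0.0678, 0.2379]
ee_rot: [[0.076, 0.997, 0.0], [0.997, -0.076, 0.0], [0.0, 0.0, -1.0]]
ft_force: [-0.3, 1.5, 0.4]
width: 0.0109
finger_force: 20.4
```

Call:
drive_tool(
  plan=[
    [230, 0, 0.5, 0.2, 0, 0, 0],
    [230, 0, 0.5, 0.2, 0, 0, 0],
    [230, 0, 0, 0, 0, 0, 0],
    [230, 0, 0, 0, 0, 0, 0],
  ],
)

```text
time_s: 15.0
tcp_pos: [0.6416, 0.0678, 0.2375]
ee_rot: [[0.076, 0.997, 0.0], [0.997, -0.076, 0.0], [0.0, -0.0, -1.0]]
ft_force: [-0.6, 1.5, 2.1]
width: 0.0108
finger_force: 20.6
```

```bash
python3 chk.py; python3 gap.py
```

```text
15.0 rodlocal [ 0.0606 -0.0407  0.145 ] R 0.1571324908673083 q 1.9666997531951478 F [-0.6704  1.4077  2.1081] 0.010782316923721074
0.47 [307.9, 184.7] 193 [ 0.0224 -0.023  -0.0745] [ 0.0599  0.0147 -0.0323] [[ 0.0247 -0.0208 -0.0687]
 [ 0.0409 -0.016  -0.0464]
 [ 0.0568  0.0114 -0.0345]]
1.8 [313.7734 183.9038] bottom 0.042141937913455586
1.84 [313.0793 184.702 ] bottom 0.04013739204102041
1.88 [312.3578 185.4793] bottom 0.03821261570453056
1.92 [311.6103 186.2348] bottom 0.03637068813552735
1.96 [310.8376 186.9672] bottom 0.03461455602519754
2.0 [310.0409 187.6757] bottom 0.03294702881029626
mask box 306 319 178 195
```

View pics/s3.png

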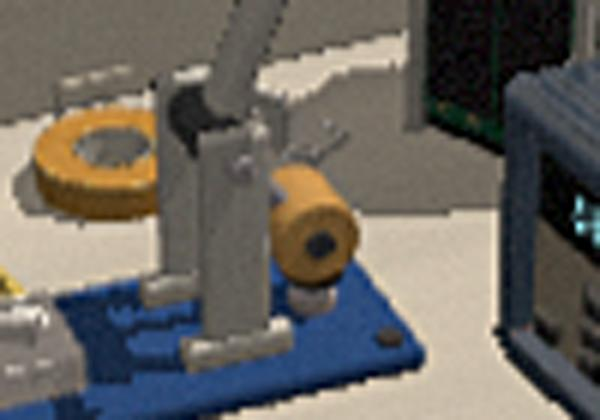

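Call:
drive_tool(
  plan=[
    [230, 0, 0.5, 0.2, 0, 0, 0],
    [230, 0, 0, 0, 0, 0, 0],
    [230, 0, 0, 0, 0, 0, 0],
  ],
)

```text
time_s: 15.35
tcp_pos: [0.6421, 0.0677, 0.2372]
ee_rot: [[0.076, 0.997, -0.0], [0.997, -0.076, 0.0], [0.0, -0.0, -1.0]]
ft_force: [-1.3, 2.4, 3.1]
width: 0.0114
finger_force: 20.6
```

Call:
drive_tool(
  plan=[
    [230, 0, -0.6, -0.3, 0, 0, 0],
    [230, 0, 0, 0, 0, 0, 0],
    [205, 0, 0, 0, 0, 0, 0],
    [190, 0, 0, 0, 0, 0, 0],
    [175, 0, 0, 0, 0, 0, 0],
    [160, 0, 0, 0, 0, 0, 0],
    [140, 0, 0, 0, 0, 0, 0],
    [130, 0, 0, 0, 0, 0, 0],
    [130, 0, 0, 0, 0, 0, 0],
    [130, 0, 0, 0, 0, 0, 0],
  ],
)

```text
time_s: 16.18
tcp_pos: [0.6416, 0.0676, 0.2375]
ee_rot: [[0.077, 0.997, -0.0], [0.997, -0.077, -0.0], [-0.0, -0.0, -1.0]]
ft_force: [-0.3, 0.5, -0.9]
width: 0.042
finger_force: 0.0
```

```bash
python3 chk.py; python3 gap.py
```

```text
16.1833 rodlocal [ 0.0606 -0.0408  0.145 ] R 0.15709156008756597 q 1.9665230862560463 F [-0.3358  0.4594 -0.8644] 0.04196563622665125
0.8 [307.9, 185.3] 198 [ 0.021  -0.0225 -0.0713] [ 0.0602  0.0138 -0.0326] [[ 0.0228 -0.0204 -0.0679]
 [ 0.0389 -0.016  -0.0459]
 [ 0.056   0.0076 -0.0342]]
1.8 [313.7734 183.9038] bottom 0.042141937913455586
1.84 [313.0793 184.702 ] bottom 0.04013739204102041
1.88 [312.3578 185.4793] bottom 0.03821261570453056
1.92 [311.6103 186.2348] bottom 0.03637068813552735
1.96 [310.8376 186.9672] bottom 0.03461455602519754
2.0 [310.0409 187.6757] bottom 0.03294702881029626
mask box 305 319 178 195
```

Call:
drive_tool(
  plan=[
    [130, 0, 0, -8, 0, 0, 0],
    [130, 0, 0, -20, 0, 0, 0],
    [130, 0, 0, -30, 0, 0, 0],
    [130, 0, 0, -30, 0, 0, 0],
    [130, -35, -10, 0, 0, 0, 0],
    [130, -40, -15, 0, 0, 0, 0],
    [130, -40, -15, 0, 0, 0, 0],
    [130, -40, -15, 0, 0, 0, 0],
    [130, 0, 0, 0, 0, 0, 0],
  ],
)

```text
time_s: 17.03
tcp_pos: [0.5737, -0.086, 0.3267]
ee_rot: [[0.083, 0.997, -0.0], [0.997, -0.083, -0.003], [-0.003, 0.0, -1.0]]
ft_force: [0.3, 0.2, -0.6]
width: 0.042
finger_force: 0.0
```

```bash
python3 - <<'E'
from h import *
s=bot.get_state(); print(s['time_s'],s['tcp_pos'],s['ee_rot'])
xh=np.array([.997,-.0766,0]);yh=np.array([.0766,.997,0]);H=np.array([.5855,.1129,.110]);B=np.c_[xh,yh,[0,0,1]]
for n in('scene','top'):
    im,d=imaging.grab_frame(n); P=cloud(n,np.ones((400,640),bool),d); L=(P-H)@B; L[:,2]+=.11
    m=(abs(L[:,1])<.09)&(L[:,0]>-.2)&(L[:,0]<.12)&(L[:,2]>.06)&(L[:,2]<.3)
    for z in np.arange(.06,.3,.02):
        k=m&(L[:,2]>z)&(L[:,2]<z+.02)
        if k.sum()>3: print(n,round(z,2),k.sum(),np.percentile(L[k,0],[2,50,98]),L[k,1].min(),L[k,1].max())
    k=(abs(L[:,0]+.095)<.035)&(abs(L[:,1])<.035)&(abs(L[:,2]-.03)<.006)
    print('nesttop',k.sum(),cv2.minAreaRect((L[k,:2]*1000).astype(np.float32)),np.median(L[k,2]))
    for t in('amber_vial',):
        r=finder.outline_of(t,n)[0]; P=cloud(n,r['pixels'],d); Q=P[P[:,2]>.046]; print(r['conf'],len(Q),Q.mean(0),Q.min(0),Q.max(0),(Q.min(0)+Q.max(0))/2)
E
```

```text
17.0333 [ 0.5737 -0.086   0.3267] [[ 0.0827  0.9966 -0.0001]
 [ 0.9966 -0.0827 -0.0034]
 [-0.0034  0.0002 -1.    ]]
scene 0.06 291 [-0.0159  0.027   0.1185] -0.06489927396385659 0.028957645292915547
scene 0.08 157 [-0.0162 -0.0006  0.1194] -0.08595017179310144 0.029044418003700667
scene 0.1 180 [-0.016  -0.0036  0.1197] -0.08709497410033835 0.03086193496070572
scene 0.12 221 [-0.0142  0.0033  0.1168] -0.08973710198880197 0.035054893725144406
scene 0.14 88 [0.0045 0.0128 0.1192] -0.08848300536365104 0.011318517272206355
scene 0.16 67 [0.0135 0.02   0.0304] -0.01539884059147748 0.009909531612005609
scene 0.18 77 [0.022  0.0289 0.0494] -0.013521000233395926 0.010914891895843916
scene 0.2 133 [-0.0037  0.0322  0.048 ] -0.016390367025486123 0.013687260028278395
scene 0.22 80 [0.0011 0.0445 0.0546] -0.013185193012307235 0.01150375762107228
scene 0.24 130 [0.0476 0.0553 0.0667] -0.07782977068954552 0.07778577734394568
scene 0.26 25 [0.0539 0.0572 0.0627] -0.07557762275833659 0.07467150205070996
nesttop 272 ((-95.84213256835938, -0.46355438232421875), (56.32740783691406, 55.198081970214844),
[... 563 characters left out ...]
0.0153 0.0193 0.0266] -0.012892839099321434 0.0036973980723861133
top 0.18 39 [0.0227 0.0285 0.0348] -0.013489104757711728 0.009701799853717219
top 0.2 132 [-0.004   0.0251  0.0428] -0.012385437329225153 0.01046453071460338
top 0.22 64 [0.0021 0.0449 0.0529] -0.012467423515936797 0.010075058167861464
top 0.24 310 [0.0497 0.058  0.0658] -0.04541027250656474 0.07662691048979364
top 0.26 15 [0.0552 0.0587 0.0624] -0.028481183904553932 0.07550471301958465
nesttop 30 ((-83.26058197021484, -23.738361358642578), (27.71388816833496, 8.508070945739746), 0.7796390652656555) 0.028627047549411276Traceback (most recent call last):
  File "<stdin>", line 13, in <module>
IndexError: list index out of range
```

Call:
drive_tool(
  plan=[
    [110, -26, -25, 20, 0, 0, 0],
    [110, -26, -25, 25, 0, 0, 0],
    [110, -26, -25, 25, 0, 0, 0],
    [110, -25, -25, 25, 0, 0, 0],
    [110, 0, 0, 15, 0, 0, 0],
    [110, 0, 0, 0, 0, 0, 0],
    [110, 0, 0, 0, 0, 0, 0],
  ],
)

```text
time_s: 17.82
tcp_pos: [0.4731, -0.1707, 0.2191]
ee_rot: [[0.075, 0.997, -0.0], [0.997, -0.075, 0.001], [0.001, -0.0, -1.0]]
ft_force: [-0.0, 0.2, 0.2]
width: 0.0488
finger_force: 0.0
```

```bash
cat > via.py <<'E'
from h import *
s=bot.get_state(); R=np.array(s['ee_rot']); t=np.array(s['tcp_pos']); print(s['time_s'],t)
T=cam('wrist')[2]; c=-T[:3,:3].T@T[:3,3]; print('cam in tool',R.T@(c-t))
im,d=imaging.grab_frame('wrist'); save('w3',im)
for r in finder.outline_of('amber_vial','wrist')[:2]:
    P=cloud('wrist',r['pixels'],d); Q=P[P[:,2]>np.percentile(P[:,2],97)-.004]
    cc,rad=cv2.minEnclosingCircle((Q[:,:2]*1000).astype(np.float32)); med=np.median(Q,0)
    print(r['conf'],r['pixel'],len(Q),med,'circ',cc,rad,'tool',R.T@(np.r_[np.array(cc)/1000,med[2]]-t))
E
python3 via.py
```

```text
17.8167 [ 0.4731 -0.1707  0.2191]
cam in tool [ 0.0737  0.0002 -0.1432]
0.81 [312.6, 186.4] 270 [ 0.4676 -0.1804  0.0523] circ (467.54632568359375, -181.105712890625) 10.685125350952148 tool [-0.0109 -0.0047  0.1668]
```

View pics/w3.png

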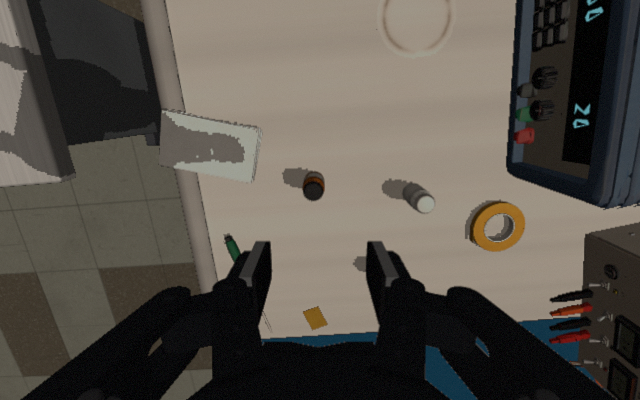

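Call:
drive_tool(
  plan=[
    [110, -11, -4.7, 0, 0, 0, 0],
    [110, 0, 0, 35, 0, 0, 0],
    [110, 0, 0, 35, 0, 0, 0],
    [110, 0, 0, 35, 0, 0, 0],
    [110, 0, 0, 35, 0, 0, 0],
    [110, 0, 0, 30, 0, 0, 0],
    [110, 0, 0, 17, 0, 0, 0],
    [110, 0, 0, 10, 0, 0, 0],
    [110, 0, 0, 0, 0, 0, 0],
    [110, 0, 0, 0, 0, 0, 0],
  ],
)

```text
time_s: 18.75
tcp_pos: [0.4676, -0.1826, 0.0227]
ee_rot: [[0.076, 0.997, 0.001], [0.997, -0.076, -0.001], [-0.001, 0.001, -1.0]]
ft_force: [-0.8, 0.4, -0.1]
width: 0.0485
finger_force: 0.0
```

Call:
drive_tool(
  plan=[
    [140, 0, 0, 0, 0, 0, 0],
    [160, 0, 0, 0, 0, 0, 0],
    [180, 0, 0, 0, 0, 0, 0],
    [200, 0, 0, 0, 0, 0, 0],
    [200, 0, 0, 0, 0, 0, 0],
    [200, 0, 0, 0, 0, 0, 0],
  ],
  grip_force=25,
)

```text
time_s: 19.25
tcp_pos: [0.4675, -0.1826, 0.0232]
ee_rot: [[0.076, 0.997, 0.002], [0.997, -0.076, -0.001], [-0.001, 0.002, -1.0]]
ft_force: [-1.0, -0.1, 6.9]
width: 0.0232
finger_force: 24.9
```

Call:
drive_tool(
  plan=[
    [200, 0, 0, -1.5, 0, 0, 0],
    [200, 0, 0, -5, 0, 0, 0],
    [200, 0, 0, -12, 0, 0, 0],
    [200, 0, 0, -20, 0, 0, 0],
    [200, 0, 0, -20, 0, 0, 0],
    [200, 0, 0, -10, 0, 0, 0],
    [200, 12, 0, 0, 0, 0, 0],
    [200, 26, 0, 0, 0, 0, 0],
    [200, 30, 0, 0, 0, 0, 0],
    [200, 30, 0, 0, 0, 0, 0],
    [200, 30, 0, 0, 0, 0, 0],
    [200, 30, 0, 0, 0, 0, 0],
    [200, 30, 0, 0, 0, 0, 0],
    [200, 30, 0, 0, 0, 0, 0],
    [200, 30, 0, 0, 0, 0, 0],
    [200, 30, 0, 0, 0, 0, 0],
    [200, 17, 0, 0, 0, 0, 0],
    [200, 8, 0, 0, 0, 0, 0],
    [200, 0, 0, 0, 0, 0, 0],
    [200, 0, 0, 0, 0, 0, 0],
  ],
)

```text
time_s: 20.92
tcp_pos: [0.4893, 0.1199, 0.0898]
ee_rot: [[0.076, 0.997, -0.001], [0.997, -0.076, -0.0], [-0.001, -0.001, -1.0]]
ft_force: [0.6, -0.5, 0.1]
width: 0.0236
finger_force: 24.5
```

```bash
python3 - <<'E'
from h import *
s=bot.get_state(); t=np.array(s['tcp_pos']); print(s['time_s'],t,s['width'],s['ft_force'])
xh=np.array([.997,-.0766,0]);yh=np.array([.0766,.997,0]);H=np.array([.5855,.1129,.110]);B=np.c_[xh,yh,[0,0,1]]
tl=(t-H)@B+[0,0,.11]; print('tcp local',tl)
im,d=imaging.grab_frame('scene'); save('s4',cv2.resize(im[120:260,200:360],None,fx=4,fy=4,interpolation=cv2.INTER_CUBIC))
P=cloud('scene',np.ones((400,640),bool),d); L=(P-H)@B+[0,0,.11]
rs=finder.outline_of('amber_vial','scene')
for r in rs[:2]:
    Q=(cloud('scene',r['pixels'],d)-H)@B+[0,0,.11]; print(r['conf'],r['pixel'],len(Q),np.median(Q,0),np.percentile(Q,3,axis=0),np.percentile(Q,97,axis=0))
k=(abs(L[:,0]+.095)<.035)&(abs(L[:,1])<.035)&(abs(L[:,2]-.03)<.006)
print('nesttop',cv2.minAreaRect((L[k,:2]*1000).astype(np.float32)))
im,d=imaging.grab_frame('wrist'); save('w4',im)
P=cloud('wrist',np.ones((400,640),bool),d); L=(P-H)@B+[0,0,.11]
k=(abs(L[:,0]+.095)<.04)&(abs(L[:,1])<.04)&(abs(L[:,2]-.032)<.007)
print('wrist nesttop',k.sum(),cv2.minAreaRect((L[k,:2]*1000).astype(np.float32)),np.median(L[k,2]))
for r in finder.outline_of('amber_vial','wrist')[:2]:
    Q=(cloud('wrist',r['pixels'],d)-H)@B+[0,0,.11]; print(r['conf'],r['pixel'],len(Q),np.median(Q,0),np.percentile(Q,3,axis=0),np.percentile(Q,97,axis=0))
E
```

```text
20.9167 [0.4893 0.1199 0.0898] 0.02355781133472137 [ 0.598  -0.4968  0.119 ]
tcp local [-0.0964 -0.0004  0.0898]
0.7 [259.1, 184.6] 181 [-0.0982 -0.0084  0.098 ] [-0.1083 -0.013   0.071 ] [-0.0875  0.0063  0.1193]
nesttop ((-95.85630798339844, 1.3436031341552734), (55.4202880859375, 61.9637451171875), 0.21589255332946777)
wrist nesttop 3355 ((-96.1244888305664, 3.5494041442871094), (54.10759353637695, 50.587860107421875), 0.09607785195112228) 0.03054993562241111
0.63 [318.0, 259.2] 3468 [-0.0957  0.0081  0.1137] [-0.1061 -0.0059  0.0742] [-0.0854  0.0134  0.1195]
```

View pics/s4.png

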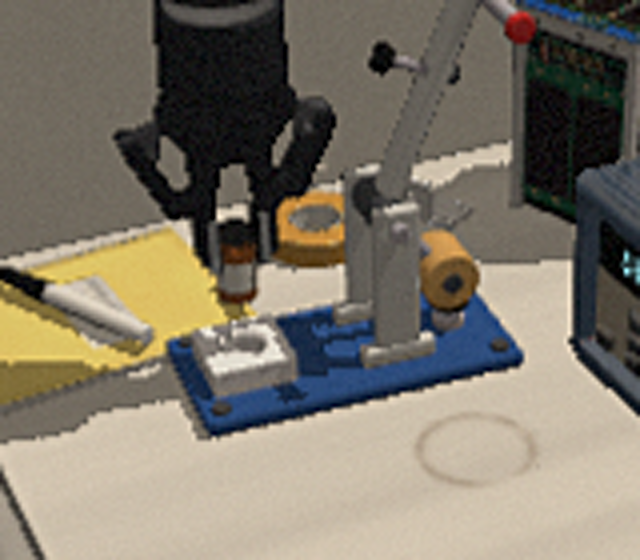

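View pics/w4.png

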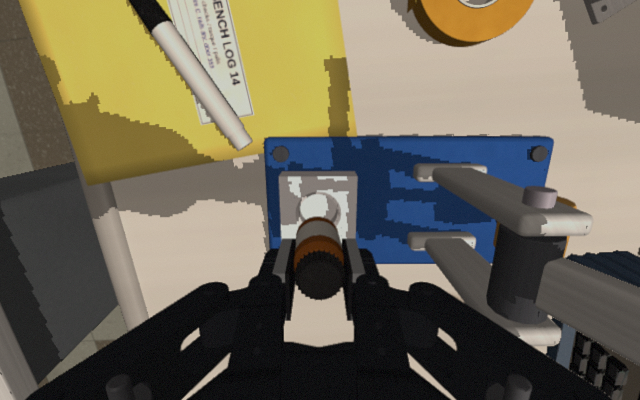

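The vial hangs upright in the fingers at about (318,259), with the nest hole ahead at (320,208) in the wrist view. I'll measure the remaining offset with the one camera.

```bash
python3 - <<'E'
from h import *
xh=np.array([.997,-.0766,0]);yh=np.array([.0766,.997,0]);H=np.array([.5855,.1129,0]);B=np.c_[xh,yh,[0,0,1]]
im,d=imaging.grab_frame('wrist'); m=np.ones((400,640),bool); P=cloud('wrist',m,d); L=(P-H)@B*1000; v,u=np.nonzero(m&(d>0)); c=im[v,u].astype(int)
r=finder.outline_of('amber_vial','wrist')[0]['pixels'][v,u]
V=L[r]; zt=np.percentile(V[:,2],98); 
print('cap top',zt); T=V[V[:,2]>zt-3]; print(cv2.minEnclosingCircle(T[:,:2].astype(np.float32)),len(T),T[:,:2].min(0),T[:,:2].max(0))
for a in range(66,120,6):
    S=V[(V[:,2]>a)&(V[:,2]<a+6)]
    if len(S)>20: print(a,len(S),np.percentile(S[:,0],[1,99]),np.percentile(S[:,1],[50,95,99]))
N=L[(abs(L[:,2]-30.5)<3)&(abs(L[:,0]+96)<32)&(abs(L[:,1])<35)&~r]
print('nest y max per x',[round(float(np.percentile(N[abs(N[:,0]-x)<3,1],98)),1) for x in (-118,-108,-98,-88,-78)])
print('nest x',[np.percentile(N[abs(N[:,1]-y)<2,0],[1,99]) for y in (26,20,16)])
# hole: points below top within block
Q=L[(L[:,2]<26)&(L[:,2]>8)&(np.hypot(L[:,0]+96,L[:,1]-1)<16)&~r]; print('hole',len(Q),Q.min(0) if len(Q) else 0,Q.max(0) if len(Q) else 0, np.percentile(Q,[5,95],axis=0))
E
```

```text
cap top 119.6425187248083
((-94.93546295166016, 1.8248227834701538), 10.65792465209961) 1479 [-105.3089   -8.069 ] [-85.1925  12.3403]
66 33 [-105.7988  -88.5721] [12.4794 13.2929 13.3857]
72 127 [-106.6533  -85.9092] [12.2512 13.5315 13.6442]
78 147 [-107.1516  -85.7318] [12.3521 13.6389 13.8565]
84 170 [-106.7495  -85.0608] [12.243  13.6802 13.8122]
90 192 [-106.76   -84.997] [12.4107 13.7939 13.9293]
96 245 [-106.5985  -84.6104] [12.1311 13.6558 13.9433]
102 524 [-106.6126  -84.2938] [10.4266 13.1251 13.5548]
108 245 [-105.5266  -84.4974] [ 9.9647 11.7699 11.9911]
114 1660 [-104.9052  -85.119 ] [ 3.2563 10.565  11.3579]
nest y max per x [28.3, 28.5, 28.6, 28.7, 28.3]
nest x [array([-122.7285,  -70.1033]), array([-122.9044,  -69.7051]), array([-123.0626,  -69.5698])]
hole 775 [-110.0847   -8.4454   14.7332] [-82.4697  11.8313  25.9103] [[-108.0965   -6.2103   15.5587]
 [ -84.4762    9.8145   19.9863]]
```

Call:
drive_tool(
  plan=[
    [200, -0.1, -0.3, 8, 0, 0, 0],
    [200, 0, 0, 12, 0, 0, 0],
    [200, 0, 0, 8, 0, 0, 0],
    [200, 0, 0, 4, 0, 0, 0],
    [200, 0, 0, 3, 0, 0, 0],
    [200, 0, 0, 2, 0, 0, 0],
    [200, 0, 0, 2, 0, 0, 0],
    [200, 0, 0, 2, 0, 0, 0],
    [200, 0, 0, 0, 0, 0, 0],
    [200, 0, 0, 0, 0, 0, 0],
  ],
)

```text
time_s: 22.05
tcp_pos: [0.4898, 0.1199, 0.0495]
ee_rot: [[0.076, 0.997, 0.0], [0.997, -0.076, -0.0], [-0.0, 0.0, -1.0]]
ft_force: [-0.4, -0.4, -0.2]
width: 0.023
finger_force: 24.5
```

Call:
drive_tool(
  plan=[
    [200, 0, 0, 1, 0, 0, 0],
    [200, 0, 0, 1, 0, 0, 0],
    [200, 0, 0, 1, 0, 0, 0],
    [200, 0, 0, 1, 0, 0, 0],
    [200, 0, 0, 0, 0, 0, 0],
  ],
)

```text
time_s: 22.47
tcp_pos: [0.4896, 0.1199, 0.0453]
ee_rot: [[0.077, 0.997, -0.0], [0.997, -0.077, -0.0], [-0.0, -0.0, -1.0]]
ft_force: [0.4, 0.2, -0.7]
width: 0.0239
finger_force: 24.5
```

Call:
drive_tool(
  plan=[
    [200, 0, 0, 1, 0, 0, 0],
    [200, 0, 0, 1, 0, 0, 0],
    [200, 0, 0, 1, 0, 0, 0],
    [200, 0, 0, 0, 0, 0, 0],
    [200, 0, 0, 0, 0, 0, 0],
  ],
)

```text
time_s: 22.88
tcp_pos: [0.4896, 0.1199, 0.0424]
ee_rot: [[0.076, 0.997, -0.0], [0.997, -0.076, -0.0], [-0.0, -0.0, -1.0]]
ft_force: [-0.4, -1.3, -0.3]
width: 0.0235
finger_force: 24.5
```

Call:
drive_tool(
  plan=[
    [200, 0, 0, 1, 0, 0, 0],
    [200, 0, 0, 1, 0, 0, 0],
    [200, 0, 0, 0, 0, 0, 0],
    [200, 0, 0, 0, 0, 0, 0],
  ],
)

```text
time_s: 23.22
tcp_pos: [0.4896, 0.1199, 0.0404]
ee_rot: [[0.077, 0.997, -0.0], [0.997, -0.077, -0.0], [-0.0, -0.0, -1.0]]
ft_force: [0.6, -0.4, 0.6]
width: 0.0235
finger_force: 24.5
```

Call:
drive_tool(
  plan=[
    [200, 0, 0, 0.8, 0, 0, 0],
    [200, 0, 0, 0, 0, 0, 0],
    [200, 0, 0, 0, 0, 0, 0],
  ],
)

```text
time_s: 23.47
tcp_pos: [0.4897, 0.1199, 0.0396]
ee_rot: [[0.077, 0.997, -0.0], [0.997, -0.077, -0.0], [-0.0, -0.0, -1.0]]
ft_force: [1.1, -0.3, -0.2]
width: 0.0231
finger_force: 24.5
```

Call:
drive_tool(
  plan=[
    [200, 0, 0, 0.6, 0, 0, 0],
    [200, 0, 0, 0, 0, 0, 0],
    [200, 0, 0, 0, 0, 0, 0],
  ],
)

```text
time_s: 23.72
tcp_pos: [0.4898, 0.1199, 0.0393]
ee_rot: [[0.077, 0.997, 0.0], [0.997, -0.077, -0.0], [-0.0, 0.0, -1.0]]
ft_force: [-0.1, 0.4, 2.4]
width: 0.0237
finger_force: 24.8
```

Call:
drive_tool(
  plan=[
    [200, 0, 0, 0.6, 0, 0, 0],
    [200, 0, 0, 0, 0, 0, 0],
    [200, 0, 0, 0, 0, 0, 0],
  ],
)

```text
time_s: 23.97
tcp_pos: [0.4898, 0.12, 0.0392]
ee_rot: [[0.076, 0.997, 0.001], [0.997, -0.076, 0.0], [0.0, 0.001, -1.0]]
ft_force: [-2.8, -0.0, 8.7]
width: 0.0235
finger_force: 25.3
```

The vial is on the floor: TCP 39.2 mm equals the bench grasp height of 23.2 mm plus 16. I'll ease off, release and rise.

Call:
drive_tool(
  plan=[
    [200, 0, 0, -0.7, 0, 0, 0],
    [180, 0, 0, 0, 0, 0, 0],
    [165, 0, 0, 0, 0, 0, 0],
    [150, 0, 0, 0, 0, 0, 0],
    [135, 0, 0, 0, 0, 0, 0],
    [135, 0, 0, 0, 0, 0, 0],
    [135, 0, 0, -5, 0, 0, 0],
    [135, 0, 0, -15, 0, 0, 0],
    [135, 0, 0, -25, 0, 0, 0],
    [135, 0, 0, -25, 0, 0, 0],
    [135, -20, -10, -15, 0, 0, 0],
    [135, -30, -10, 0, 0, 0, 0],
    [135, -30, -10, 0, 0, 0, 0],
    [135, -30, -10, 0, 0, 0, 0],
    [135, 0, 0, 0, 0, 0, 0],
    [135, 0, 0, 0, 0, 0, 0],
  ],
)

```text
time_s: 25.3
tcp_pos: [0.4412, 0.0121, 0.1247]
ee_rot: [[0.08, 0.997, 0.001], [0.997, -0.08, -0.0], [-0.0, 0.001, -1.0]]
ft_force: [0.5, -0.1, 0.6]
width: 0.0401
finger_force: 0.0
```

```bash
python3 - <<'E'
from h import *
xh=np.array([.997,-.0766,0]);yh=np.array([.0766,.997,0]);H=np.array([.5855,.1129,0]);B=np.c_[xh,yh,[0,0,1]]
s=bot.get_state(); print(s['time_s'],s['tcp_pos'],s['ft_force'])
im,d=imaging.grab_frame('scene'); save('s5',cv2.resize(im[120:320,200:420],None,fx=3,fy=3,interpolation=cv2.INTER_CUBIC))
r=finder.outline_of('amber_vial','scene')[0]; V=(cloud('scene',r['pixels'],d)-H)@B*1000
print(r['conf'],np.percentile(V,[2,50,98],axis=0))
for r in finder.outline_of('white_vial_a','scene')[:2]: print(r['conf'],r['pixel'])
E
```

```text
25.3 [0.4412 0.0121 0.1247] [ 0.4909 -0.1202  0.563 ]
0.44 [[-109.2109  -14.4843   30.9081]
 [ -99.3721   -8.3441   52.6927]
 [ -87.4861    4.4892   69.3337]]
0.83 [366.6, 313.2]
0.71 [359.8, 271.0]
```

View pics/s5.png

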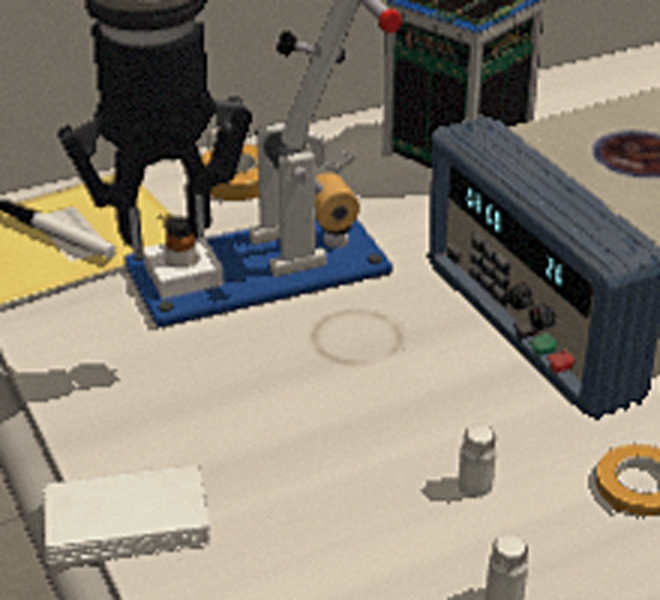

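The vial stands upright in the nest at (180,240), with its cap top at about 68 mm. The arm is open on its stop, the white vials haven't moved, and the gripper is clear.

```bash
python3 -c "
from rig import bot
print(bot.job_done())"
```

```text
the job is handed in; nothing more can be done
None
```

The job is handed in: the arm rests open on its stop by itself and the amber vial stands fully down in the nest, released. The white vials and tape were left alone, and it took about 25 s; the call returned no verdict.

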